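# Roll the pressing wheel into its sprung dock

### The job

Roll the rubber-tyred pressing wheel along the bench on its rim and into the blue dock, never lifting it, bearing down hard on it or letting it tip or fall flat. Ease it over the yellow catch and press it gently against the orange sprung buffer (never more than about 15 N on the spring) until the catch has sprung up behind it, then let go so that it stays locked there, and leave the jar, the beaker and the scissors where they are.

Things in the scene. Friction and masses are not known exactly. Their poses are not given: they have to be found in the camera images.
- axle: Axle of the pressing wheel, loose. Origin: the wheel's centre, 40 mm above the bench. y along the axle, x level in the wheel's plane at the start. At each end a flat-ended brass knob, 18 mm diameter, 10 mm long, 44 mm over both end faces: pinched there from above, the disc still turns freely between them. Axle and disc weigh 0.5 to 0.75 kg together.
- disc: Disc of the pressing wheel, 80 mm diameter, 22 mm thick, rubber tread, aluminium faces, turning freely on the axle. Origin at its centre, y along the axle, z through the red mark on the rim, which starts at the top. It stands freely on the bench and rolls away when nudged. Forcing it into bench or dock with over 60 N counts as damage.
- dock: Two aluminium rails fixed to the bench, 5 mm high, from x = -160 to 130 mm, y = 25 to 37 mm either side; origin on the bench midway between, x = the way the wheel rolls in, z up. On them a blue carriage (cheeks, catch, buffer) is clamped at a different place each time, up to 18 mm either way along x: not measured, to be felt. Figures below are for its middle place.
- mouth (a point): Mouth of the dock, fixed to the rails, 40 mm above the bench, at dock x = -140 mm, carriage in its middle place. Blue cheeks 12 mm high flare from about 45 mm apart here to a lane 27 mm wide from x = -105 to 20 mm. Roll in centred, the axle square to the lane.
- hinge (a point): Hinge of the yellow catch, carriage in its middle place (dock x = -76 mm, fixed to the rails). The catch, 46 mm long, slopes up from here along the lane; the wheel rolls over it and presses it flat, its centre rising about 6 mm as it passes and coming down again.
- home (a point): Wheel centre (40 mm above the bench) at first touch of the buffer, carriage in its middle place (at dock x = 0, fixed to the rails). The catch comes fully up about 4 mm farther in. The buffer's orange face is 40 mm ahead, 22 mm wide, 28 to 52 mm above the bench; the blue block behind it is 56 mm high.
- buffer (a joint): Travel of the orange buffer, m, 0 = free, growing as the wheel pushes it to the dock's +x. Spring 1.9 N per mm from zero. The locked wheel rests with the buffer pressed 2 to 6 mm; more than 8 mm (about 15 N) counts as too hard; it bottoms at 14 mm.
- catch (a joint): Angle of the yellow catch, rad: 0 = fully up (its tip 29 mm above the bench), 0.55 = pressed flat. A light spring raises it; a wheel coming back against the raised catch is held by it.
- pastejar: Amber paste jar with white lid, 60 mm in diameter, 65 mm high, beside the dock; origin at the centre of its underside. Leave alone.
- beaker: Clear beaker, 64 mm in diameter, 75 mm high, on the other side of the dock; origin at the centre of its underside. Leave alone.
- scissors: Red-handled scissors lying flat, 175 mm long, blades along +x of the body, handles to -x, 70 mm wide and 10 mm high; origin at the pivot, on the bench. Leave alone.
There are look-alikes about, which are no part of the job. Leave any green look-alike of the axle alone.

How it is judged:
By the outcome, as a careful person would: the job done as asked, in the order asked, and still so for the second after the job is handed in, with the robot touching nothing.
It also fails if it takes over 72 s, if anything falls off the work surface, if the arm or the gripper's body presses on something with over 40 N, if the wrist force passes 120 N, or if a joint passes its speed limit or range.

### The arm

A 6-joint arm with a two-finger parallel gripper is mounted at the origin on the work surface. World frame = base frame: x ahead of the robot, y to its left, z up, the work surface at z = 0. Lengths are in mm, angles in rad, forces in N, time in s.
With the tool pointing down it reaches from about 300 to 875 mm from the base axis. Payload 4.2 kg.
Tool frame: the origin (TCP) lies at the very end of the fingers, on their centre line; the grasp point (between the pads) lies 19 mm behind it; z points along the fingers, y is the line along which they close (so a half turn about z gives the same grasp; the last joint's range is limited). The gripper opens to 85 mm and grips with 20 to 120 N. Pads are 22 mm wide; open, the fingers measure 114 mm over their backs; the gripper's body (76 mm by 85 mm) begins 54 mm behind the grasp point. The pads swing forward as they close: fully open they stand 13 mm farther back than shut.
Start: joints at [-1.205, 0.32, 1.565, -0, 1.257, -0.02], TCP at [216.377, -532.752, 206.938] pointing down, gripper open.
Joint ranges: [-3.11, 3.11], [-0.84, 2.01], [0.21, 2.61], [-1.34, 4.49], [0.05, 2.63], [-2.56, 2.56]. Speed limits (rad/s): [2.57, 2.57, 3.14, 3.14, 3.14, 3.14].

### API

Orientations are given as a 3x3 rotation matrix whose columns are the frame's x, y, z axes.
In Python, from rig import bot gives the robot as it stands.
- The arm moves only by the tool drive_tool, never from a script. Its argument "rows" is a list of rows, each a list of 7 numbers: the shift along the tool's x, y, z in cm, then the turn, a rotation vector about the tool's x, y, z in degrees, then the opening, from -1 (shut) to 1 (fully open). In form: [[x, y, z, ax, ay, az, claw], ...]. A call has 1 to 12 rows; each row is the pose to reach, as a shift and turn from the pose commanded when the call began, along the tool's axes at that moment; what a row does not reach only later rows make up. A row lasts 1/8 s, in which the tool goes at most 62.5 mm and 10.7 degrees, less where a joint would pass 70% of its speed; a pose out of reach is approached as far as the arm can. A call with a gripper value outside its range is refused whole. The fingers move at their own pace and stop on an object; the grip force is fixed at half the most. Time passes only in rows, so rows that repeat a pose let the fingers close. It gives the time, the measured TCP pose, the force, the opening and the grip force at its end, in the units of the state.
- bot.sense(): the state, without advancing time (a new reading comes with each control period).
- bot.get_image(name): name is "scene" or "top" or "wrist"; returns a dict with "pixels" (420x560x3 uint8, red, green, blue), "camera_matrix" (3x3 intrinsics, pixels), "rvec" (rotation vector, rad) and "tvec" (3), from world to camera coordinates, as OpenCV has them; the wrist camera has in their place "mount" (4x4, takes a point from camera to tool coordinates, whose origin is the TCP and whose axes are the flange's). Camera axes: x right, y down, z forward; pixel columns grow to the right and rows downward; lengths in mm; the calibration is good to about 2 mm. A picture is of the moment at which its call begins: read the wrist's pose just before it. There is no depth.
- bot.job_done(): hands the job in; it is judged then, once.
The state is a dict: "time_s": time; "joint_pos": joint angles; "joint_velocities": joint speeds; "joint_efforts": joint torques, N m; "tcp_pos": TCP position; "tcp_rot": TCP orientation; "ft_force": force on the tool from outside, world axes, zero at the start; "wrist_torque": the same for the moment, N m; "opening": finger opening in mm; "finger_force": force on a finger pad.
Only numpy, scipy, OpenCV 4.12 (cv2) and the standard library are available. Lean on these libraries where they do the work, as an engineer would, in place of code of your own. Each camera call takes 0.05 s, during which the arm holds its last target. There are 200 camera calls.

## Working session

There is one attempt and no reset: what is moved stays moved. The work goes in short steps, Python scripts to look and compute and a tool call to move; the robot and the scene stay as the last step left them, time stands still between calls to the robot, and variables do not carry over. Pictures are saved under pics/ and viewed, at most 10 in all, crops included, and the job is handed in when it is done.

Besides the shell and the picture viewer there is one more tool, called after "Emit:" as a command line: name --pt "numbers of a row" for each row, then --argument value for the rest. drive_tool: Moves the arm, as the interface text tells. Its arguments: {"type":"object","properties":{"rows":{"type":"array"}},"required":["rows"]}

```bash
mkdir -p pics; cat > h.py <<'E'
import numpy as np, cv2
from rig import bot
def grab(name):
    s=bot.sense(); im=bot.get_image(name)
    K=np.array(im["camera_matrix"],float)
    if name=="wrist":
        M=np.array(im["mount"],float); T=np.eye(4); T[:3,:3]=s["tcp_rot"]; T[:3,3]=s["tcp_pos"]
        W=T@M; R=W[:3,:3].T; t=-R@W[:3,3]
    else:
        R=cv2.Rodrigues(np.array(im["rvec"],float))[0]; t=np.array(im["tvec"],float).ravel()
    return np.array(im["pixels"]),K,R,t
def ray(cam,u,v):
    _,K,R,t=cam; return -R.T@t, R.T@np.linalg.solve(K,[u,v,1.])
def onz(cam,u,v,z):
    c,d=ray(cam,u,v); return c+d*(z-c[2])/d[2]
def proj(cam,p):
    _,K,R,t=cam; q=K@(R@np.asarray(p,float)+t); return q[:2]/q[2]
def save(cam,f,crop=None,s=1):
    im=cam[0][:,:,::-1]
    if crop: im=im[crop[1]:crop[3],crop[0]:crop[2]]
    cv2.imwrite(f,cv2.resize(im,None,fx=s,fy=s,interpolation=cv2.INTER_CUBIC))
E
python3 - <<'E'
from h import *
a=grab("top");b=grab("scene")
save(a,"pics/top.png",s=1.4);save(b,"pics/scene.png",s=1.4)
import pickle;pickle.dump((a,b),open("c.pkl","wb"))
print(ray(a,280,210),ray(b,280,210),bot.sense()["ft_force"],bot.sense()["tcp_rot"])
E
```

```text
(array([ 398.38523472,  -42.49829908, 1013.726824  ]), array([ 0.13815178, -0.01628442, -0.9905577 ])) (array([958.13099931, 665.82956136, 614.08617707]), array([-0.41437275, -0.70416223, -0.57679793])) [-0.616474    0.65652876 -0.3496405 ] [[ 9.26493340e-01  3.76310740e-01 -5.63905463e-04]
 [ 3.76311158e-01 -9.26492075e-01  1.53201110e-03]
 [ 5.40582891e-05 -1.63160200e-03 -9.99998667e-01]]
```

View pics/top.png

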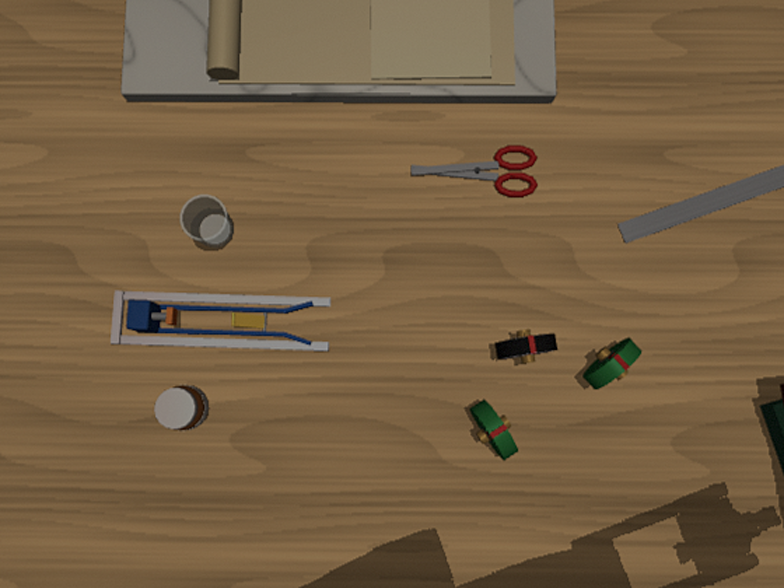

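View pics/scene.png

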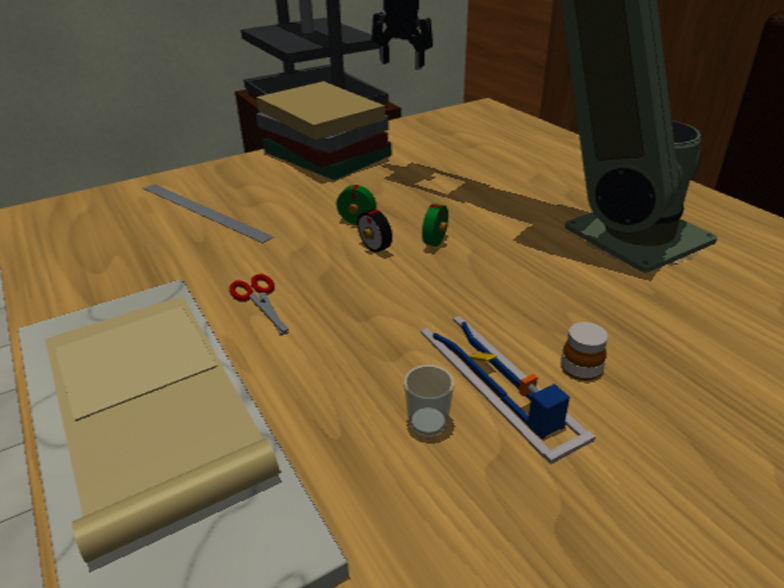

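The top view shows the dock: rails spanning px 112–330 with the mouth on the right, blue block at (143,316), orange buffer at (172,316) and catch at (248,320). There are three wheels. The black rubber one is at (525,346), and green look-alikes are at (612,364) and (494,430). Only the black one has a rubber tread and aluminium faces, so it is the target. I'll measure it and confirm it in a crop.

```bash
cat > m.py <<'E'
from h import *
import pickle
a,b=pickle.load(open("c.pkl","rb"))
hsv=cv2.cvtColor(a[0],cv2.COLOR_RGB2HSV)
def comps(mask,x0,y0,x1,y1,amin=8):
    m=np.zeros_like(mask);m[y0:y1,x0:x1]=mask[y0:y1,x0:x1]
    n,l,st,c=cv2.connectedComponentsWithStats(m)
    return [(st[i,4],c[i],cv2.minAreaRect(np.argwhere(l==i)[:,::-1].astype(np.float32))) for i in range(1,n) if st[i,4]>=amin]
H,S,V=cv2.split(hsv)
w=((S<60)&(V>120)).astype(np.uint8)
for A,c,r in comps(w,70,195,245,260,20): print("rail",A,c,r,[onz(a,*p,5)[:2].round(1) for p in cv2.boxPoints(r)])
for nm,m,z in (("blue",(H>100)&(H<130)&(S>110),12),("orange",(H>5)&(H<14)&(S>170)&(V>120),52),("yel",(H>20)&(H<32)&(S>150)&(V>120),15)):
    for A,c,r in comps(m.astype(np.uint8),70,195,245,260,8): print(nm,A,c,r,[onz(a,*p,z)[:2].round(1) for p in cv2.boxPoints(r)])
for nm,m,z in (("black",V<40,80),("red",((H<6)|(H>174))&(S>150)&(V>80),80),("gold",(H>12)&(H<26)&(S>120)&(V>130),49)):
    for A,c,r in comps(m.astype(np.uint8),345,225,405,270,4): print(nm,A,c,r,onz(a,*c,z).round(1),[onz(a,*p,z)[:2].round(1) for p in cv2.boxPoints(r)])
save(a,"pics/crop.png",(335,220,465,330),6)
E
python3 m.py
```

```text
rail 215 [ 82.67906977 226.29767442] ((82.74828338623047, 226.02069091796875), (5.813183784484863, 36.456966400146484), 4.763641834259033) [array([470.3, 333. ]), array([541.7, 331.1]), array([540.8, 319.6]), array([469.4, 321.7])]
rail 833 [161.37454982 212.65666267] ((161.5472412109375, 212.94082641601562), (147.1445770263672, 6.512161731719971), 1.7357046604156494) [array([529.2, 317.5]), array([542.1, 317.8]), array([534.8,  28.7]), array([522. ,  28.9])]
rail 865 [159.6716763  244.45202312] ((159.51712036132812, 244.5376739501953), (147.19537353515625, 6.514051914215088), 2.12109637260437) [array([468.2, 318.3]), array([480.9, 318.5]), array([471.9,  31.6]), array([459.3,  31.9])]
blue 1015 [138.16650246 227.47783251] ((156.41854858398438, 229.9475860595703), (130.9520263671875, 29.0247802734375), 0.49391689896583557) [array([470. , 306.2]), array([526.5, 308.7]), array([525.7,  53.6]), array([469.3,  53.1])]
orange 39 [120.46153846 224.87179487] ((120.5, 225.0), (10.0, 3.0), 90.0) [array([512.1, 242. ]), array([512.1, 236.4]), array([493.4, 235.5]), array([493.3, 241.1])]
yel 1
[... 482 characters left out ...]
6548  248.16014235] ((365.6621398925781, 248.47296142578125), (12.658721923828125, 23.837852478027344), 80.53767395019531) [ 460.4 -211.7   80. ] [array([ 467.4, -188.8]), array([ 474.7, -231.1]), array([ 452.3, -234.3]), array([ 445. , -192.2])]
red 48 [379.64583333 245.52083333] ((379.729736328125, 245.87838745117188), (12.494322776794434, 3.781176805496216), 80.53767395019531) [ 465.3 -236.7   80. ] [array([ 475.1, -231.9]), array([ 476.3, -238.6]), array([ 454.2, -241.8]), array([ 453. , -235.1])]
gold 6 [377.33333333 255.83333333] ((377.5, 255.5), (3.0, 1.0), 90.0) [ 448.4 -238.5   49. ] [array([ 451.8, -237.9]), array([ 451.8, -239.8]), array([ 446.2, -239.7]), array([ 446.2, -237.8])]
```

View pics/crop.png

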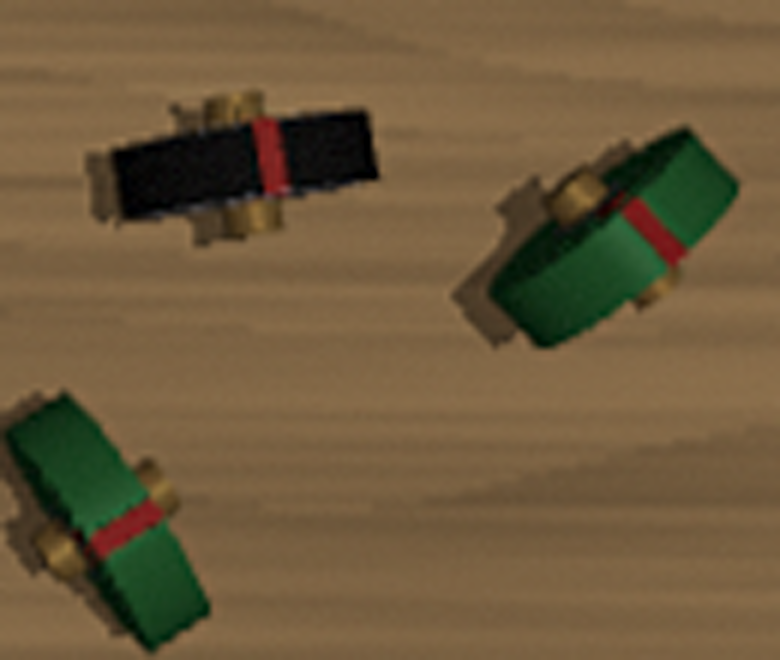

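The crop shows the black wheel with brass knobs and a red mark on top (px 375,247 in the original). The two others are green, so I'm leaving them alone.

```bash
cat >> h.py <<'E'
def to(x,y,z,hd,pos=None,rot=None):
    "row from pose to TCP (x,y,z), tool down, tool y heading hd deg (world)"
    s=bot.sense(); p=np.array(s["tcp_pos"] if pos is None else pos,float); R=np.array(s["tcp_rot"] if rot is None else rot,float)
    h=np.radians(hd); yy=np.array([np.cos(h),np.sin(h),0]); zz=np.array([0,0,-1.]); T=np.column_stack([np.cross(yy,zz),yy,zz])
    rv=cv2.Rodrigues(R.T@T)[0].ravel()
    return np.r_[(R.T@(np.array([x,y,z])-p))/10, np.degrees(rv)].round(2)
E
python3 - <<'E'
from h import *
import pickle
a,b=pickle.load(open("c.pkl","rb"))
k1=onz(a,373.8,237.7,45);k2=onz(a,377.2,256.2,45);print(k1,k2,(k1+k2)/2,np.linalg.norm(k1-k2))
m=(k1+k2)/2
print(to(m[0],m[1],170,8.7),to(m[0],m[1],170,-171.3)); print(bot.get_image("wrist")["mount"])
E
```

```text
[ 482.28541143 -233.47086199   45.        ] [ 447.90814922 -239.03298244   45.        ] [ 465.09678032 -236.25192221   45.        ] 34.82432111628124
[ 3.420e+01 -1.806e+01  3.650e+00 -8.000e-02 -7.000e-02 -7.659e+01] [ 3.4200e+01 -1.8060e+01  3.6500e+00 -7.0000e-02  8.0000e-02  1.0341e+02]
[[ 1.67251054e-03 -9.58816773e-01 -2.84020420e-01  7.03804409e+01]
 [ 9.99998601e-01  1.60893497e-03  4.57130387e-04  1.92736571e-01]
 [ 1.86661025e-05 -2.84020787e-01  9.58818122e-01 -1.66635011e+02]
 [ 0.00000000e+00  0.00000000e+00  0.00000000e+00  1.00000000e+00]]
```

Emit:
drive_tool --pt "4.3 -2.3 0.4 0 0 -9.6 1" --pt "8.6 -4.5 0.9 0 0 -19.2 1" --pt "12.8 -6.8 1.4 0 0 -28.7 1" --pt "17.1 -9 1.8 0 0 -38.3 1" --pt "21.4 -11.3 2.3 0 0 -47.9 1" --pt "25.6 -13.5 2.7 0 0 -57.5 1" --pt "30 -15.8 3.2 0 0 -67 1" --pt "34.2 -18.1 3.6 0 0 -76.6 1" --pt "34.2 -18.1 3.6 0 0 -76.6 1" --pt "34.2 -18.1 3.6 0 0 -76.6 1"

```text
time_s: 1.4
tcp_pos: [464.8, -236.5, 170.7]
tcp_rot: [[-0.151, 0.989, -0.001], [0.989, 0.151, -0.0], [-0.0, -0.001, -1.0]]
ft_force: [-0.6, -0.6, 0.2]
opening: 85.5
finger_force: 0.0
```

```bash
python3 - <<'E'
from h import *
import pickle
c=grab("wrist");save(c,"pics/w1.png",s=1.4);pickle.dump(c,open("w1.pkl","wb"));s=bot.sense();print(s["time_s"],s["tcp_pos"],s["tcp_rot"],s["ft_force"],s["opening"],s["joint_pos"])
print(proj(c,[465,-236,40]))
E
```

```text
1.45 [ 464.55488178 -236.95262476  170.84273385] [[-1.50022942e-01  9.88682375e-01 -5.26901628e-04]
 [ 9.88682485e-01  1.50022784e-01 -3.27680949e-04]
 [-2.44925130e-04 -5.70098072e-04 -9.99999807e-01]] [-0.16257718  0.37990238 -0.33223447] 85.366729518758 [-4.93366211e-01  2.62811650e-01  1.74204798e+00 -5.93060880e-04
  1.13704197e+00 -6.43708289e-01]
[275.98246932 195.75946591]
```

View pics/w1.png

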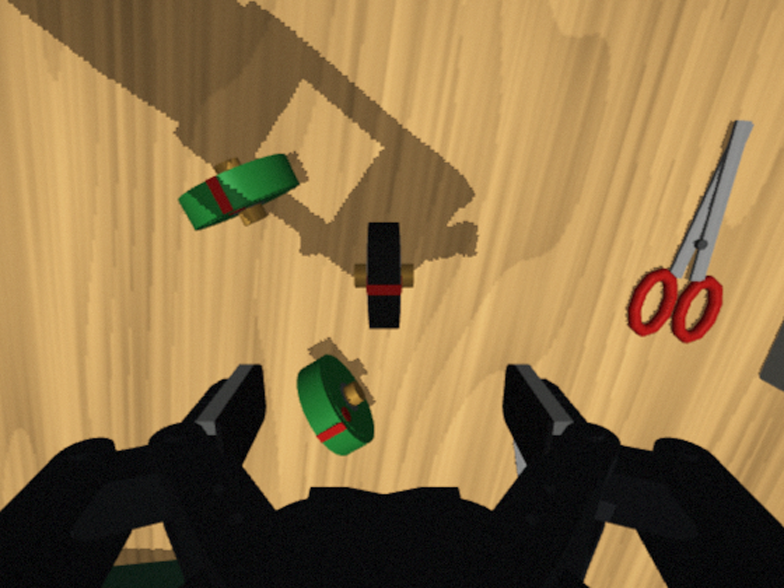

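The wrist view shows the black wheel upright at px (384,275), its axle level across the image, so it is well aligned. Both greens are clear of the fingers' way down.

```bash
python3 - <<'E'
from h import *
import pickle
c=pickle.load(open("w1.pkl","rb"));a,b=pickle.load(open("c.pkl","rb"))
hsv=cv2.cvtColor(c[0],cv2.COLOR_RGB2HSV);H,S,V=cv2.split(hsv)
blk=(V<45).astype(np.uint8);blk[:150]=0;blk[240:]=0;blk[:,:255]=0;blk[:,295:]=0
ys,xs=np.nonzero(blk);print(xs.min(),xs.max(),ys.min(),ys.max())
for z in (40,45):
  l=onz(c,354/1.4,275/1.4,z);r=onz(c,413.5/1.4,275/1.4,z);print(l,r,np.linalg.norm(l-r),(l+r)/2)
print("green knob",onz(a,362,301.7,49), onz(c,350/1.4,395/1.4,49))
m=(l+r)/2
# two-view: top knob mid ray & wrist knob mid ray
def tri(c1,d1,c2,d2):
    A=np.column_stack([d1,-d2]);s=np.linalg.lstsq(A,c2-c1,rcond=None)[0];return (c1+s[0]*d1+c2+s[1]*d2)/2,np.linalg.norm(c1+s[0]*d1-c2-s[1]*d2)
print(tri(*ray(a,375.5,246.9),*ray(c,274.1,196.4)))
E
```

```text
263 285 159 233
[ 440.98798605 -240.4445793    40.        ] [ 485.3215463  -233.59337624   40.        ] 44.85982108337184 [ 463.15476618 -237.01897777   40.        ]
[ 441.17757222 -239.19093296   45.        ] [ 484.76563493 -232.45493732   45.        ] 44.105474118611816 [ 462.97160357 -235.82293514   45.        ]
green knob [ 364.62575705 -208.64067793   49.        ] [ 451.19637554 -336.52897026   49.        ]
(array([ 462.9272334 , -231.35198656,   66.30902991]), np.float64(1.9515648599178805))
```

Emit:
drive_tool --pt "0.05 -0.14 2 0 0 0.1 0.41" --pt "0.05 -0.14 5 0 0 0.1 0.41" --pt "0.05 -0.14 7 0 0 0.1 0.41" --pt "0.05 -0.14 8 0 0 0.1 0.41" --pt "0.05 -0.14 9.5 0 0 0.1 0.41" --pt "0.05 -0.14 11 0 0 0.1 0.41" --pt "0.05 -0.14 12.5 0 0 0.1 0.41" --pt "0.05 -0.14 13.7 0 0 0.1 0.41" --pt "0.05 -0.14 14.5 0 0 0.1 0.41" --pt "0.05 -0.14 14.8 0 0 0.1 0.41" --pt "0.05 -0.14 14.8 0 0 0.1 0.41"

```text
time_s: 2.82
tcp_pos: [463.8, -236.1, 22.9]
tcp_rot: [[-0.15, 0.989, 0.0], [0.989, 0.15, -0.0], [-0.0, 0.0, -1.0]]
ft_force: [-0.8, 0.2, 1.0]
opening: 60.3
finger_force: 0.0
```

```bash
python3 - <<'E'
from h import *
c=grab("wrist");save(c,"pics/w2.png",s=1.4)
s=bot.sense();print(s["tcp_pos"],s["ft_force"],s["opening"])
E
```

```text
[ 463.96961603 -236.20923708   23.17292335] [-0.02117402 -0.24487372 -0.67234791] 60.31372340864055
```

View pics/w2.png

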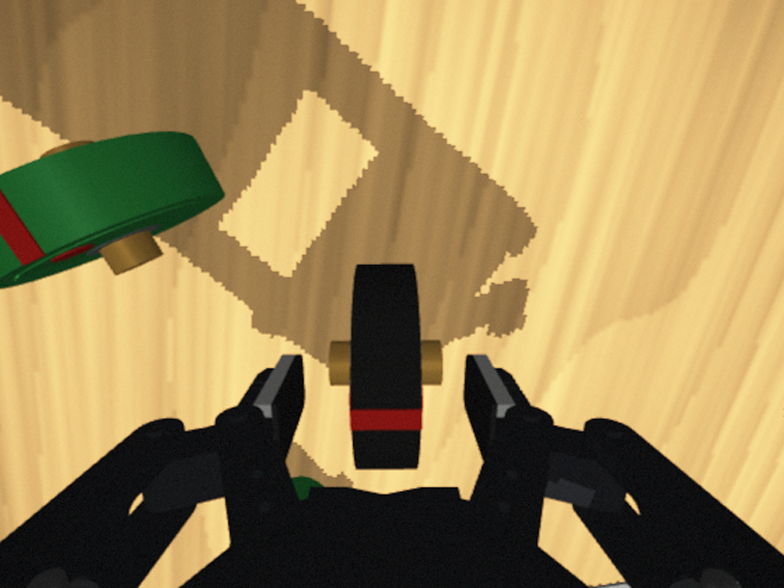

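```bash
python3 - <<'E'
from h import *
c=grab("wrist")
s=bot.sense();p=np.array(s["tcp_pos"]);R=np.array(s["tcp_rot"])
for q in ([0,0,0],[0,0,-19],[11,-30,0],[-11,-30,0],[11,-30,-19],[-11,-30,-19],[11,-30,-38],[-11,-30,-38]): print(q,(proj(c,p+R@np.array(q,float))*1.4).round(0))
print((proj(c,[463.2,-236.5,40])*1.4))
for z in (40,):
  l=onz(c,329/1.4,362/1.4,z);r=onz(c,442/1.4,362/1.4,z);print(l,r,np.linalg.norm(l-r),(l+r)/2)
E
```

```text
[0, 0, 0] [387. 344.]
[0, 0, -19] [388. 363.]
[11, -30, 0] [319. 320.]
[-11, -30, 0] [321. 366.]
[11, -30, -19] [311. 337.]
[-11, -30, -19] [314. 387.]
[11, -30, -38] [302. 358.]
[-11, -30, -38] [305. 414.]
[385.80088252 360.6503394 ]
[ 440.53965869 -240.56640757   40.        ] [ 485.80805925 -233.65365941   40.        ] 45.79316735007216 [ 463.17385897 -237.11003349   40.        ]
```

```bash
python3 - <<'E'
from h import *
im=cv2.imread("pics/w2.png")[320:480,220:540]
im=cv2.convertScaleAbs(im,alpha=2.2,beta=25)
cv2.imwrite("pics/w2c.png",cv2.resize(im,None,fx=2.4,fy=2.4,interpolation=cv2.INTER_CUBIC))
E
```

```text
(no output)
```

View pics/w2c.png

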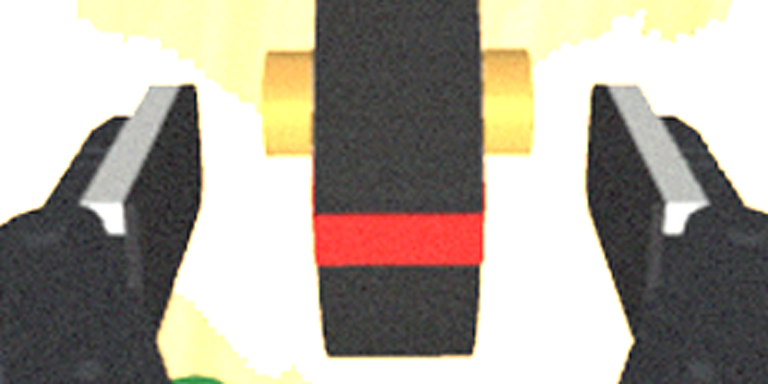

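```bash
python3 - <<'E'
from h import *
c=grab("scene")
s=bot.sense();p=np.array(s["tcp_pos"]);R=np.array(s["tcp_rot"])
o=proj(c,p);x0,y0=int(o[0])-50,int(o[1])-60
im=cv2.resize(c[0][y0:y0+90,x0:x0+100,::-1],None,fx=6,fy=6,interpolation=cv2.INTER_CUBIC);im=cv2.convertScaleAbs(im,alpha=1.8,beta=20)
for q,col in (([0,36,0],(0,0,255)),([0,36,-30],(255,0,255)),([0,-36,0],(0,0,255)),([0,-36,-30],(255,0,255)),([0,22,-17],(0,255,0))):
    u=(proj(c,p+R@np.array(q,float))-[x0,y0]+.5)*6;cv2.drawMarker(im,tuple(int(v) for v in u),col,0,14,2)
cv2.imwrite("pics/s2.png",im)
E
```

```text
(no output)
```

View pics/s2.png

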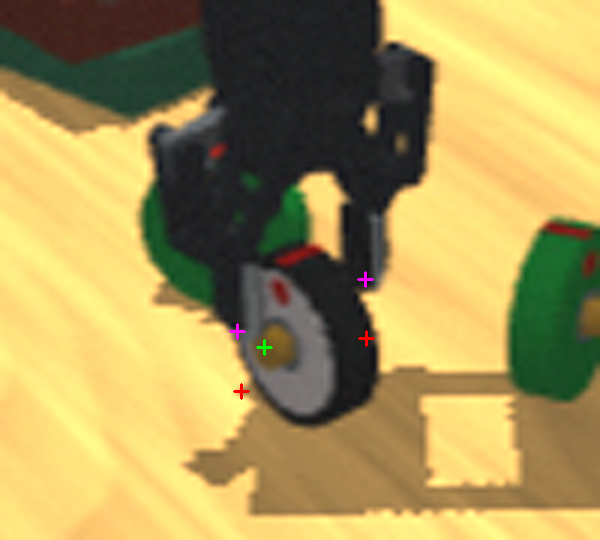

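The scene shows the fingertips near the magenta marks, about 28 mm above the reported TCP and still above knob level. There is plenty of room under the gripper body, so I'll lower farther and check.

Emit:
drive_tool --pt "0 -0.06 0.5 0 0 0 0.41" --pt "0 -0.06 1 0 0 0 0.41" --pt "0 -0.06 1.5 0 0 0 0.41" --pt "0 -0.06 2 0 0 0 0.41" --pt "0 -0.06 2 0 0 0 0.41"

```text
time_s: 3.6
tcp_pos: [462.8, -236.0, 2.4]
tcp_rot: [[-0.15, 0.989, -0.001], [0.989, 0.15, 0.0], [0.001, -0.001, -1.0]]
ft_force: [-0.1, -0.5, -0.3]
opening: 60.5
finger_force: 0.0
```

```bash
python3 - <<'E'
from h import *
c=grab("wrist");
s=bot.sense();print(s["tcp_pos"],s["ft_force"],s["opening"])
im=cv2.convertScaleAbs(c[0][190:350,140:420,::-1],alpha=2,beta=20);cv2.imwrite("pics/w3.png",cv2.resize(im,None,fx=2.8,fy=2.8,interpolation=cv2.INTER_CUBIC))
E
```

```text
[ 462.9409962  -236.13595009    2.64738976] [ 0.12825556 -0.40014655  1.15551495] 60.38528550423224
```

View pics/w3.png

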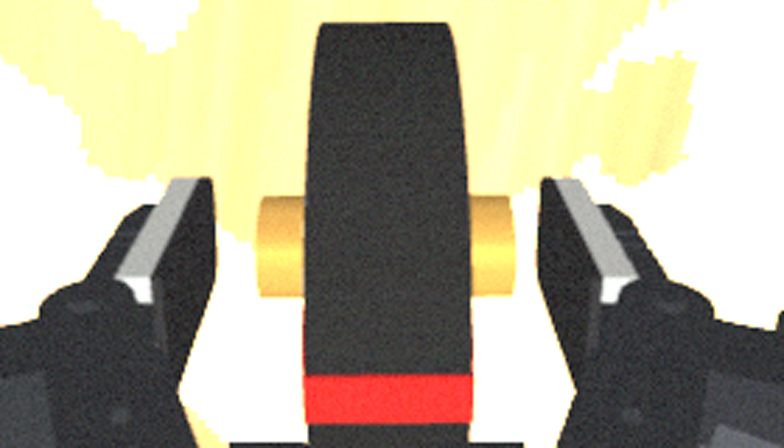

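Knob rows are 197–297 and pad tip rows 180–265, so the tips are about 11 mm below the axle. The grasp height is good. The fingers sit about 1.4 mm too far left, so I'll centre them and pinch.

Emit:
drive_tool --pt "0 0.14 0 0 0 0 0.41" --pt "0 0.14 0 0 0 0 0.25" --pt "0 0.14 0 0 0 0 0.1" --pt "0 0.14 0 0 0 0 0" --pt "0 0.14 0 0 0 0 -0.1" --pt "0 0.14 0 0 0 0 -0.1" --pt "0 0.14 0 0 0 0 -0.1"

```text
time_s: 4.53
tcp_pos: [464.5, -236.1, 3.3]
tcp_rot: [[-0.15, 0.989, 0.0], [0.989, 0.15, -0.0], [-0.0, 0.0, -1.0]]
ft_force: [-1.9, -0.8, 5.8]
opening: 42.7
finger_force: 60.3
```

```bash
cat > path.py <<'E'
from h import *
import sys
def rows(P0,hd0,pts,claw):
    "P0 xyz & tool-y heading deg start; pts list of (x,y,z,hd)"
    h=np.radians(hd0);yy=np.array([np.cos(h),np.sin(h),0]);zz=np.array([0,0,-1.]);R=np.column_stack([np.cross(yy,zz),yy,zz])
    return [list((to(*p[:4],pos=P0,rot=R)).round(2)+0.)+[claw] for p in pts]
def show(r): print(str([[float(v) for v in q] for q in r]))
E
python3 - <<'E'
from path import *
from scipy.interpolate import CubicHermiteSpline as C
f=C([-236.1,-25],[464.5,495.5],[-0.152,0.028]);N=24
t=np.linspace(0,1,N+1);t=t-np.sin(2*np.pi*t)/(2*np.pi)*.6
P=[(float(f(y)),y,3.0,-np.degrees(np.arctan(f(y,1)))) for y in -236.1+211.1*t]
show(rows(P[0][:3],P[0][3],P[1:13],-0.1)); print(P[12]); show(rows(P[12][:3],P[12][3],P[13:],-0.1))
E
```

```text
[[0.36, 0.0, 0.0, 0.0, 0.0, 1.34, -0.1], [0.76, 0.02, 0.0, 0.0, 0.0, 2.79, -0.1], [1.22, 0.05, 0.0, 0.0, 0.0, 4.42, -0.1], [1.78, 0.1, 0.0, 0.0, 0.0, 6.32, -0.1], [2.45, 0.19, 0.0, 0.0, 0.0, 8.5, -0.1], [3.25, 0.32, 0.0, 0.0, 0.0, 10.91, -0.1], [4.18, 0.53, 0.0, 0.0, 0.0, 13.44, -0.1], [5.23, 0.8, 0.0, 0.0, 0.0, 15.96, -0.1], [6.39, 1.16, 0.0, 0.0, 0.0, 18.3, -0.1], [7.63, 1.6, 0.0, 0.0, 0.0, 20.29, -0.1], [8.94, 2.1, 0.0, 0.0, 0.0, 21.8, -0.1], [10.27, 2.65, 0.0, 0.0, 0.0, 22.75, -0.1]]
(475.25025000000005, np.float64(-130.55), 3.0, np.float64(-14.104964347025325))
[[1.45, 0.01, 0.0, 0.0, 0.0, 0.35, -0.1], [2.86, 0.01, 0.0, 0.0, 0.0, 0.11, -0.1], [4.19, 0.01, 0.0, 0.0, 0.0, -0.64, -0.1], [5.42, -0.02, 0.0, 0.0, 0.0, -1.79, -0.1], [6.53, -0.07, 0.0, 0.0, 0.0, -3.23, -0.1], [7.49, -0.13, 0.0, 0.0, 0.0, -4.8, -0.1], [8.3, -0.21, 0.0, 0.0, 0.0, -6.38, -0.1], [8.98, -0.3, 0.0, 0.0, 0.0, -7.87, -0.1], [9.54, -0.38, 0.0, 0.0, 0.0, -9.22, -0.1], [9.99, -0.46, 0.0, 0.0, 0.0, -10.41, -0.1], [10.38, -0.53, 0.0, 0.0, 0.0, -11.48, -0.1], [10.73, -0.61, 0.0, 0.0, 0.0, -12.5, -0.1]]
```

Emit:
drive_tool --pt "0.36 0 0 0 0 1.3 -0.1" --pt "0.76 0.02 0 0 0 2.8 -0.1" --pt "1.22 0.05 0 0 0 4.4 -0.1" --pt "1.78 0.1 0 0 0 6.3 -0.1" --pt "2.45 0.19 0 0 0 8.5 -0.1" --pt "3.25 0.32 0 0 0 10.9 -0.1" --pt "4.18 0.53 0 0 0 13.4 -0.1" --pt "5.23 0.8 0 0 0 16 -0.1" --pt "6.4 1.16 0 0 0 18.3 -0.1" --pt "7.6 1.6 0 0 0 20.3 -0.1" --pt "8.9 2.1 0 0 0 21.8 -0.1" --pt "10.3 2.65 0 0 0 22.8 -0.1"

```text
time_s: 6.02
tcp_pos: [475.9, -129.9, 3.4]
tcp_rot: [[0.246, 0.969, 0.001], [0.969, -0.246, -0.0], [-0.0, 0.001, -1.0]]
ft_force: [-0.7, -0.5, 4.5]
opening: 42.7
finger_force: 60.4
```

Emit:
drive_tool --pt "1.45 0.01 0 0 0 0.3 -0.1" --pt "2.86 0.01 0 0 0 0.1 -0.1" --pt "4.2 0.01 0 0 0 -0.6 -0.1" --pt "5.4 -0.02 0 0 0 -1.8 -0.1" --pt "6.5 -0.07 0 0 0 -3.2 -0.1" --pt "7.5 -0.13 0 0 0 -4.8 -0.1" --pt "8.3 -0.2 0 0 0 -6.4 -0.1" --pt "9 -0.3 0 0 0 -7.9 -0.1" --pt "9.5 -0.38 0 0 0 -9.2 -0.1" --pt "10 -0.46 0 0 0 -10.4 -0.1" --pt "10.4 -0.53 0 0 0 -11.5 -0.1" --pt "10.7 -0.6 0 0 0 -12.5 -0.1"

```text
time_s: 7.52
tcp_pos: [496.1, -24.6, 3.3]
tcp_rot: [[0.029, 1.0, 0.001], [1.0, -0.029, -0.0], [0.0, 0.001, -1.0]]
ft_force: [-0.7, -0.7, 5.5]
opening: 42.5
finger_force: 60.5
```

```bash
python3 - <<'E'
from h import *
import pickle
c=grab("wrist");pickle.dump(c,open("w4.pkl","wb"));save(c,"pics/w4.png",s=1.4)
s=bot.sense();print(s["time_s"],s["tcp_pos"],s["tcp_rot"],s["ft_force"],s["joint_pos"])
E
```

```text
7.575 [496.12078863 -24.30980584   3.33029092] [[ 2.85057453e-02  9.99593105e-01  1.02303233e-03]
 [ 9.99593580e-01 -2.85060489e-02  2.83449956e-04]
 [ 3.12497231e-04  1.01453660e-03 -9.99999437e-01]] [-0.54575952  0.28698805  5.72056133] [-7.23608892e-02  4.25608743e-01  2.00840511e+00  5.49370902e-04
  7.06579013e-01 -4.42687884e-02]
```

View pics/w4.png

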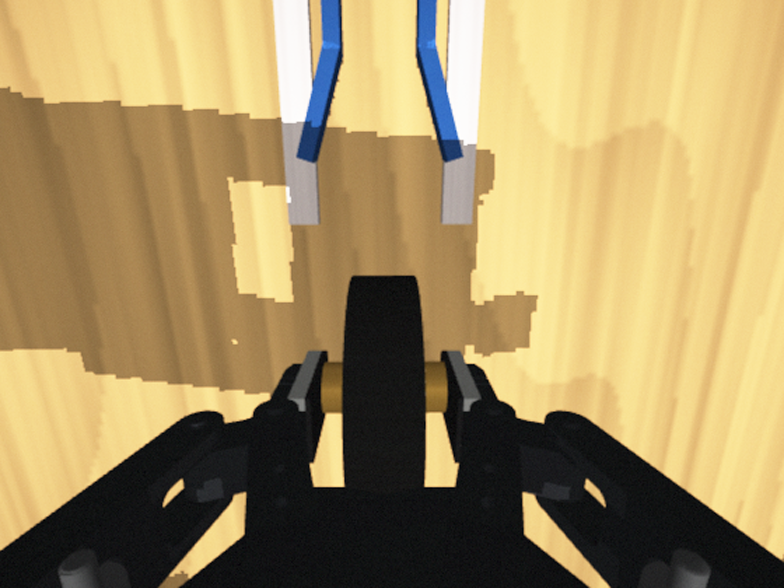

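The view shows rail ends at row 222 (inner edges at columns 319 and 441), cheek tips at row 158 and the lane starting near row 45. The wheel is at column 384, upright and nearly centred.

```bash
python3 - <<'E'
from h import *
import pickle
c=pickle.load(open("w4.pkl","rb"))
R=np.array(bot.sense()["tcp_rot"]);p=np.array(bot.sense()["tcp_pos"])
def T(u,v,z): w=onz(c,u/1.4,v/1.4,z); return w.round(1)[:2],(R.T@(w-p)).round(1)[:2]
for n,u,v,z in (("railLin",319,223,5),("railRin",441,223,5),("railLo",290,223,5),("railRo",474,223,5),("railLo_far",274,2,5),("railRo_far",485,2,5),("chLtip_in",318,160,12),("chRtip_in",444,160,12),("laneL",341,45,12),("laneR",418,45,12),("laneL2",340,3,12),("laneR2",418,3,12),("knL",322,387,43),("knR",447,387,43),("discL",349,278,65),("discR",417,278,65)): print(n,*T(u,v,z))
E
```

```text
railLin [470.   29.1] [ 52.7 -27.6]
railRin [519.2  27.8] [52.7 21.6]
railLo [458.3  29.4] [ 52.6 -39.3]
railRo [532.5  27.4] [52.7 34.9]
railLo_far [459.8 105.9] [129.1 -40. ]
railRo_far [533.6 103.9] [129.2  33.8]
chLtip_in [472.4  52.9] [ 76.5 -25.9]
chRtip_in [519.   51.6] [76.6 20.7]
laneL [483.1  90.1] [114.  -16.3]
laneR [509.5  89.4] [114.1  10.2]
laneL2 [483.4 102.5] [126.4 -16.3]
laneR2 [509.6 101.8] [126.5   9.8]
knL [473.  -23.6] [  0.  -23.1]
knR [516.8 -24.9] [ 0.1 20.7]
discL [486.5  20.8] [ 44.8 -10.8]
discR [504.7  20.3] [44.9  7.3]
```

```bash
python3 - <<'E'
from path import *
L=lambda y:496.2+0.022*(y-28.5)
ys=[-18,-10,-1,9,20,31,42,53,63,72,78,80]
xs=np.interp(ys,[-24.5,25],[496.0,L(25)])
P=[(float(xs[i] if y<25 else L(y)),y,3.3,np.interp(y,[-24,25],[-1.63,-1.26])) for i,y in enumerate(ys)]
show(rows((496.0,-24.5,3.3),-1.63,P,-0.1))
E
```

```text
[[0.65, -0.02, 0.0, 0.0, 0.0, -0.05, -0.1], [1.45, -0.04, 0.0, 0.0, 0.0, -0.11, -0.1], [2.35, -0.06, 0.0, 0.0, 0.0, -0.17, -0.1], [3.35, -0.09, 0.0, 0.0, 0.0, -0.25, -0.1], [4.45, -0.12, 0.0, 0.0, 0.0, -0.33, -0.1], [5.55, -0.13, 0.0, 0.0, 0.0, -0.37, -0.1], [6.65, -0.14, 0.0, 0.0, 0.0, -0.37, -0.1], [7.75, -0.15, 0.0, 0.0, 0.0, -0.37, -0.1], [8.75, -0.15, 0.0, 0.0, 0.0, -0.37, -0.1], [9.65, -0.16, 0.0, 0.0, 0.0, -0.37, -0.1], [10.25, -0.16, 0.0, 0.0, 0.0, -0.37, -0.1], [10.45, -0.16, 0.0, 0.0, 0.0, -0.37, -0.1]]
```

Emit:
drive_tool --pt "0.65 -0.02 0 0 0 0 -0.1" --pt "1.45 -0.04 0 0 0 -0.1 -0.1" --pt "2.35 -0.06 0 0 0 -0.2 -0.1" --pt "3.35 -0.09 0 0 0 -0.3 -0.1" --pt "4.45 -0.12 0 0 0 -0.3 -0.1" --pt "5.55 -0.13 0 0 0 -0.4 -0.1" --pt "6.65 -0.14 0 0 0 -0.4 -0.1" --pt "7.75 -0.15 0 0 0 -0.4 -0.1" --pt "8.75 -0.15 0 0 0 -0.4 -0.1" --pt "9.65 -0.16 0 0 0 -0.4 -0.1" --pt "10.25 -0.16 0 0 0 -0.4 -0.1" --pt "10.45 -0.16 0 0 0 -0.4 -0.1"

```text
time_s: 9.07
tcp_pos: [498.0, 80.4, 3.4]
tcp_rot: [[0.022, 1.0, 0.002], [1.0, -0.022, 0.0], [0.0, 0.002, -1.0]]
ft_force: [0.2, -0.2, 5.7]
opening: 42.4
finger_force: 60.5
```

```bash
python3 - <<'E'
from h import *
import pickle
c=grab("wrist");pickle.dump(c,open("w5.pkl","wb"));save(c,"pics/w5.png",s=1.4)
s=bot.sense();print(s["time_s"],s["tcp_pos"],s["ft_force"],s["wrist_torque"])
E
```

```text
9.125 [498.03819157  80.52208532   3.33021531] [0.17109427 0.95996236 7.06576509] [ 0.09347444 -0.11956209 -0.01039036]
```

View pics/w5.png

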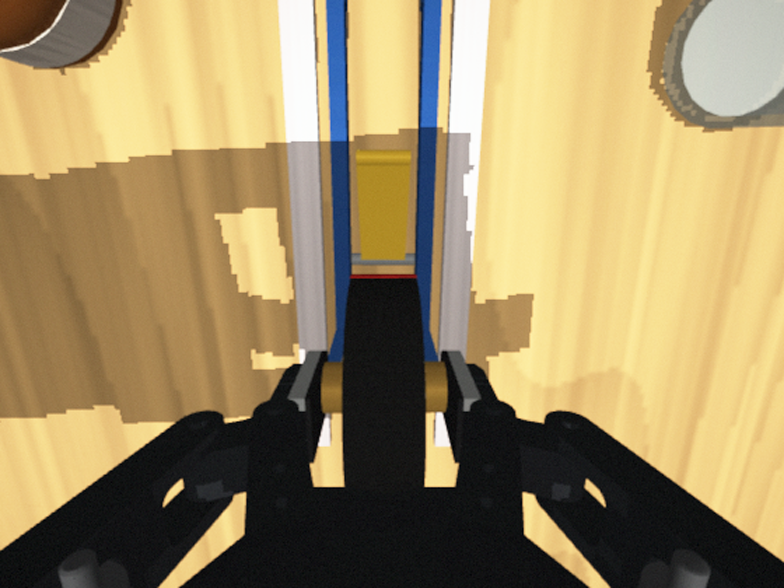

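The wheel is centred in the lane (384 against lane edges 349 and 418) and square to it. The hinge bar is at row 259 and the catch tip at row 155.

```bash
python3 - <<'E'
from h import *
import pickle
c=pickle.load(open("w5.pkl","rb"))
print(onz(c,384/1.4,259/1.4,5),onz(c,384/1.4,155/1.4,29),onz(c,384/1.4,155/1.4,5))
E
```

```text
[497.43412696 118.69134938   5.        ] [498.14928238 158.25369765  29.        ] [498.24681025 159.3621595    5.        ]
```

Emit:
drive_tool --pt "0.4 0 0 0 0 0 -0.1" --pt "0.9 0 0 0 0 0 -0.1" --pt "1.3 0 0 0 0 0 -0.1" --pt "1.6 0 0 0 0 0 -0.1" --pt "1.8 0 0 0 0 0 -0.1" --pt "2 0 -0.04 0 0 0 -0.1" --pt "2 0 -0.04 0 0 0 -0.1"

```text
time_s: 10.0
tcp_pos: [498.3, 99.7, 3.4]
tcp_rot: [[0.022, 1.0, 0.001], [1.0, -0.022, -0.0], [-0.0, 0.001, -1.0]]
ft_force: [2.3, -0.9, 4.0]
opening: 42.8
finger_force: 60.5
```

Emit:
drive_tool --pt "0.2 0 0 0 0 0 -0.1" --pt "0.4 0 -0.02 0 0 0 -0.1" --pt "0.5 0 -0.04 0 0 0 -0.1" --pt "0.5 0 -0.04 0 0 0 -0.1"

```text
time_s: 10.5
tcp_pos: [498.3, 103.3, 4.6]
tcp_rot: [[0.021, 1.0, 0.001], [1.0, -0.021, -0.002], [-0.002, 0.001, -1.0]]
ft_force: [-0.0, -8.1, 9.7]
opening: 42.9
finger_force: 61.4
```

Emit:
drive_tool --pt "0.15 0 -0.07 0 0 0 -0.1" --pt "0.3 0 -0.15 0 0 0 -0.1" --pt "0.45 0 -0.22 0 0 0 -0.1" --pt "0.6 0 -0.29 0 0 0 -0.1" --pt "0.75 0 -0.34 0 0 0 -0.1" --pt "0.9 0 -0.38 0 0 0 -0.1" --pt "1 0 -0.4 0 0 0 -0.1" --pt "1 0 -0.4 0 0 0 -0.1"

```text
time_s: 11.5
tcp_pos: [498.5, 114.6, 7.9]
tcp_rot: [[0.023, 1.0, 0.001], [1.0, -0.023, -0.0], [0.0, 0.001, -1.0]]
ft_force: [1.3, -2.1, 5.9]
opening: 42.8
finger_force: 60.8
```

Emit:
drive_tool --pt "0.3 0 -0.04 0 0 0 -0.1" --pt "0.6 0 -0.07 0 0 0 -0.1" --pt "0.9 0 -0.08 0 0 0 -0.1" --pt "1.2 0 -0.08 0 0 0 -0.1" --pt "1.5 0 -0.08 0 0 0 -0.1" --pt "1.5 0 -0.08 0 0 0 -0.1"

```text
time_s: 12.25
tcp_pos: [497.9, 129.8, 8.3]
tcp_rot: [[0.022, 1.0, -0.001], [1.0, -0.022, -0.0], [-0.0, -0.001, -1.0]]
ft_force: [2.7, -0.2, -0.2]
opening: 42.8
finger_force: 60.7
```

Emit:
drive_tool --pt "0.3 0 0.04 0 0 0 -0.1" --pt "0.6 0 0.06 0 0 0 -0.1" --pt "0.9 0 0.06 0 0 0 -0.1" --pt "1.2 0 0.06 0 0 0 -0.1" --pt "1.5 0 0.06 0 0 0 -0.1" --pt "1.5 0 0.06 0 0 0 -0.1"

```text
time_s: 13.0
tcp_pos: [498.3, 144.8, 8.0]
tcp_rot: [[0.022, 1.0, -0.001], [1.0, -0.022, -0.0], [-0.0, -0.001, -1.0]]
ft_force: [0.6, 0.0, 5.3]
opening: 42.8
finger_force: 61.1
```

Emit:
drive_tool --pt "0.3 0 0 0 0 0 -0.1" --pt "0.6 0 0 0 0 0 -0.1" --pt "0.9 0 0 0 0 0 -0.1" --pt "1.2 0 0 0 0 0 -0.1" --pt "1.5 0 0 0 0 0 -0.1" --pt "1.8 0 0 0 0 0 -0.1" --pt "1.8 0 0 0 0 0 -0.1"

```text
time_s: 13.88
tcp_pos: [498.7, 162.6, 7.7]
tcp_rot: [[0.022, 1.0, -0.001], [1.0, -0.022, -0.0], [-0.0, -0.001, -1.0]]
ft_force: [-0.2, -1.6, 5.3]
opening: 42.2
finger_force: 60.9
```

Emit:
drive_tool --pt "0.3 0 0.01 0 0 0 -0.1" --pt "0.6 0 0.03 0 0 0 -0.1" --pt "0.9 0 0.06 0 0 0 -0.1" --pt "1.1 0 0.1 0 0 0 -0.1" --pt "1.3 0 0.15 0 0 0 -0.1" --pt "1.5 0 0.22 0 0 0 -0.1" --pt "1.5 0 0.22 0 0 0 -0.1"

```text
time_s: 14.75
tcp_pos: [499.2, 178.3, 5.7]
tcp_rot: [[0.023, 1.0, -0.0], [1.0, -0.023, 0.001], [0.001, -0.0, -1.0]]
ft_force: [-1.2, 3.3, 5.9]
opening: 42.8
finger_force: 61.1
```

Emit:
drive_tool --pt "0.15 0 0.06 0 0 0 -0.1" --pt "0.3 0 0.11 0 0 0 -0.1" --pt "0.45 0 0.17 0 0 0 -0.1" --pt "0.6 0 0.23 0 0 0 -0.1" --pt "0.75 0 0.25 0 0 0 -0.1" --pt "0.9 0 0.25 0 0 0 -0.1" --pt "0.9 0 0.25 0 0 0 -0.1"

```text
time_s: 15.62
tcp_pos: [499.4, 186.5, 3.3]
tcp_rot: [[0.022, 1.0, -0.0], [1.0, -0.022, -0.0], [-0.0, -0.0, -1.0]]
ft_force: [-2.1, 0.6, 6.6]
opening: 42.6
finger_force: 61.3
```

Emit:
drive_tool --pt "0.15 0 0 0 0 0 -0.1" --pt "0.3 0 0 0 0 0 -0.1" --pt "0.45 0 0 0 0 0 -0.1" --pt "0.6 0 0 0 0 0 -0.1" --pt "0.6 0 0 0 0 0 -0.1"

```text
time_s: 16.25
tcp_pos: [499.5, 192.4, 3.3]
tcp_rot: [[0.022, 1.0, -0.0], [1.0, -0.022, -0.0], [-0.0, -0.0, -1.0]]
ft_force: [-2.1, 0.9, 6.7]
opening: 42.8
finger_force: 61.3
```

Emit:
drive_tool --pt "0.15 0 0 0 0 0 -0.1" --pt "0.3 0 0 0 0 0 -0.1" --pt "0.3 0 0 0 0 0 -0.1"

```text
time_s: 16.62
tcp_pos: [499.5, 195.4, 3.3]
tcp_rot: [[0.022, 1.0, -0.001], [1.0, -0.022, -0.0], [-0.0, -0.0, -1.0]]
ft_force: [-2.2, 1.2, 5.5]
opening: 42.4
finger_force: 61.3
```

Emit:
drive_tool --pt "0.1 0 0 0 0 0 -0.1" --pt "0.2 0 0 0 0 0 -0.1" --pt "0.2 0 0 0 0 0 -0.1"

```text
time_s: 17.0
tcp_pos: [499.5, 196.7, 3.3]
tcp_rot: [[0.022, 1.0, -0.001], [1.0, -0.022, -0.002], [-0.002, -0.001, -1.0]]
ft_force: [-2.5, -1.6, 7.2]
opening: 42.5
finger_force: 61.3
```

Emit:
drive_tool --pt "0.1 0 0 0 0 0 -0.1" --pt "0.2 0 0 0 0 0 -0.1" --pt "0.3 0 0 0 0 0 -0.1" --pt "0.3 0 0 0 0 0 -0.1"

```text
time_s: 17.5
tcp_pos: [499.5, 198.5, 3.3]
tcp_rot: [[0.021, 1.0, -0.001], [1.0, -0.021, -0.004], [-0.004, -0.001, -1.0]]
ft_force: [-0.8, -6.4, 8.3]
opening: 42.7
finger_force: 61.4
```

Emit:
drive_tool --pt "0.1 0 0 0 0 0 -0.1" --pt "0.2 0 0 0 0 0 -0.1" --pt "0.2 0 0 0 0 0 -0.1"

```text
time_s: 17.88
tcp_pos: [499.5, 199.7, 3.3]
tcp_rot: [[0.021, 1.0, -0.001], [1.0, -0.021, -0.005], [-0.005, -0.001, -1.0]]
ft_force: [-1.3, -9.2, 9.1]
opening: 42.1
finger_force: 61.5
```

```bash
python3 - <<'E'
from h import *
import pickle
f=[]
c=grab("scene");pickle.dump(c,open("s6.pkl","wb"))
for i in range(3): f.append(bot.sense()["ft_force"]); bot.get_image("wrist")
s=bot.sense();print(np.mean(f,0),s["tcp_pos"])
# yellow pixels: catch, in scene and in original, as world points on the lane centre plane
a,b=pickle.load(open("c.pkl","rb"))
for n,k in (("before",b),("now",c)):
    H,S,V=cv2.split(cv2.cvtColor(k[0],cv2.COLOR_RGB2HSV));m=((H>22)&(H<32)&(S>190)&(V>110)).astype(np.uint8)
    u,v=proj(k,[498,140,15]).astype(int);z=np.zeros_like(m);z[v-40:v+40,u-40:u+40]=m[v-40:v+40,u-40:u+40]
    ys,xs=np.nonzero(z);print(n,len(xs),xs.min() if len(xs) else 0,xs.max(initial=0),ys.min(initial=999),ys.max(initial=0))
for z in (29,5): print(proj(c,[498,158,z]),proj(c,[498,118,5]))
E
```

```text
[-1.36120579 -9.61957696  9.23819662] [499.49126108 199.7084908    3.293535  ]
before 56 336 353 252 256
now 23 336 344 253 258
[350.2008442  253.81608534] [337.35594259 251.89462753]
[349.34473185 262.76780609] [337.35594259 251.89462753]
```

```bash
cat > cat.py <<'E'
from h import *
import pickle,sys
a,b=pickle.load(open("c.pkl","rb"));c=grab("scene")
for n,k in (("before",b),("now",c)):
    H,S,V=cv2.split(cv2.cvtColor(k[0],cv2.COLOR_RGB2HSV));m=((H>18)&(H<34)&(S>190)&(V>60))
    print(n,[(x,*(lambda r:(int(r.min()+240),int(r.max()+240)))(np.nonzero(m[240:275,x])[0])) for x in range(330,358) if m[240:275,x].any()])
w=np.array([-6,0,6])
print([[proj(c,[498+d,118.7+46*np.cos(t),5+46*np.sin(t)]).round(0) for d in w] for t in (0,.3,.55)])
s=bot.sense();print(s["ft_force"],s["tcp_pos"],s["time_s"])
E
python3 cat.py
```

```text
before [(336, 254, 254), (337, 254, 255), (338, 253, 256), (339, 253, 256), (340, 252, 256), (341, 252, 257), (342, 252, 257), (343, 252, 257), (344, 252, 257), (345, 252, 257), (346, 252, 257), (347, 252, 257), (348, 253, 257), (349, 253, 256), (350, 253, 256), (351, 253, 255), (352, 253, 255), (353, 253, 254)]
now [(336, 254, 255), (337, 254, 255), (338, 253, 256), (339, 253, 257), (340, 254, 258), (341, 255, 259), (342, 256, 259), (343, 257, 259), (344, 258, 260), (345, 259, 260), (346, 261, 261)]
[[array([354., 264.]), array([351., 265.]), array([349., 266.])], [array([354., 258.]), array([351., 259.]), array([349., 260.])], [array([353., 253.]), array([350., 254.]), array([348., 255.])]]
[-0.20619884 -9.40200376  8.10844789] [499.4809652  199.71755377   3.29399317] 18.125
```

The yellow in the scene now slopes lower than at the start, so the catch is still down. I'll press a little more.

Emit:
drive_tool --pt "0.05 0 0 0 0 0 -0.1" --pt "0.1 0 0 0 0 0 -0.1" --pt "0.1 0 0 0 0 0 -0.1"

```text
time_s: 18.5
tcp_pos: [499.5, 200.1, 3.3]
tcp_rot: [[0.02, 1.0, -0.001], [1.0, -0.02, -0.006], [-0.006, -0.001, -1.0]]
ft_force: [-1.2, -11.6, 9.1]
opening: 42.6
finger_force: 61.6
```

```bash
python3 cat.py
```

```text
before [(336, 254, 254), (337, 254, 255), (338, 253, 256), (339, 253, 256), (340, 252, 256), (341, 252, 257), (342, 252, 257), (343, 252, 257), (344, 252, 257), (345, 252, 257), (346, 252, 257), (347, 252, 257), (348, 253, 257), (349, 253, 256), (350, 253, 256), (351, 253, 255), (352, 253, 255), (353, 253, 254)]
now [(336, 254, 254), (337, 254, 255), (338, 253, 256), (339, 253, 256), (340, 254, 256), (341, 255, 256), (342, 257, 257)]
[[array([354., 264.]), array([351., 265.]), array([349., 266.])], [array([354., 258.]), array([351., 259.]), array([349., 260.])], [array([353., 253.]), array([350., 254.]), array([348., 255.])]]
[  0.14445679 -11.84194112   9.88235404] [499.48633275 200.07489881   3.30558775] 18.55
```

The catch's lower edge is back on its original line (rows 256–257), so it has sprung up. I'll ease back so the catch takes the load.

Emit:
drive_tool --pt "-0.1 0 0 0 0 0 -0.1" --pt "-0.15 0 0 0 0 0 -0.1" --pt "-0.2 0 0 0 0 0 -0.1" --pt "-0.2 0 0 0 0 0 -0.1"

```text
time_s: 19.05
tcp_pos: [499.5, 199.8, 3.3]
tcp_rot: [[0.022, 1.0, -0.001], [1.0, -0.022, -0.003], [-0.003, -0.001, -1.0]]
ft_force: [-1.6, -5.0, 7.1]
opening: 42.5
finger_force: 61.5
```

```bash
python3 cat.py | grep -v before
```

```text
now [(336, 254, 254), (337, 254, 255), (338, 253, 256), (339, 253, 256), (340, 254, 256), (341, 255, 256), (342, 257, 257)]
[[array([354., 264.]), array([351., 265.]), array([349., 266.])], [array([354., 258.]), array([351., 259.]), array([349., 260.])], [array([353., 253.]), array([350., 254.]), array([348., 255.])]]
[-1.99144541 -5.41576041  6.96221243] [499.53127653 199.77856257   3.28495681] 19.1
```

Emit:
drive_tool --pt "-0.07 0 -0.05 0 0 0 -0.1" --pt "-0.13 0 -0.1 0 0 0 -0.1" --pt "-0.13 0 -0.1 0 0 0 -0.1"

```text
time_s: 19.48
tcp_pos: [499.4, 199.4, 3.4]
tcp_rot: [[0.022, 1.0, -0.001], [1.0, -0.022, -0.002], [-0.002, -0.001, -1.0]]
ft_force: [0.7, -5.8, -1.3]
opening: 42.7
finger_force: 61.1
```

Emit:
drive_tool --pt "-0.07 0 0.01 0 0 0 -0.1" --pt "-0.15 0 0.03 0 0 0 -0.1" --pt "-0.15 0 0.03 0 0 0 -0.1"

```text
time_s: 19.85
tcp_pos: [499.5, 199.1, 3.6]
tcp_rot: [[0.023, 1.0, -0.001], [1.0, -0.023, 0.0], [0.0, -0.001, -1.0]]
ft_force: [-0.8, -0.4, -5.8]
opening: 42.4
finger_force: 61.4
```

```bash
python3 cat.py | grep -v before
```

```text
now [(336, 254, 254), (337, 254, 255), (338, 253, 256), (339, 253, 256), (340, 254, 256), (341, 255, 256), (342, 257, 257)]
[[array([354., 264.]), array([351., 265.]), array([349., 266.])], [array([354., 258.]), array([351., 259.]), array([349., 260.])], [array([353., 253.]), array([350., 254.]), array([348., 255.])]]
[-1.2146267  -0.28922561 -4.4809269 ] [499.49644534 199.12421902   3.53103111] 19.9
```

Emit:
drive_tool --pt "0 0 0.07 0 0 0 -0.1" --pt "0 0 0.08 0 0 0 -0.1"

```text
time_s: 20.15
tcp_pos: [499.6, 199.1, 3.4]
tcp_rot: [[0.023, 1.0, -0.0], [1.0, -0.023, 0.0], [0.0, -0.0, -1.0]]
ft_force: [-3.1, 1.9, 1.6]
opening: 42.7
finger_force: 62.0
```

Fy is now about zero and the catch is holding. Next I release slowly.

Emit:
drive_tool --pt "0 0 0 0 0 0 0.02" --pt "0 0 0 0 0 0 0.06" --pt "0 0 0 0 0 0 0.12" --pt "0 0 0 0 0 0 0.2" --pt "0 0 0 0 0 0 0.3" --pt "0 0 0 0 0 0 0.36" --pt "0 0 0 0 0 0 0.36"

```text
time_s: 21.02
tcp_pos: [499.9, 198.7, 3.1]
tcp_rot: [[0.023, 1.0, 0.0], [1.0, -0.023, -0.0], [-0.0, 0.0, -1.0]]
ft_force: [-0.8, 0.4, 0.4]
opening: 58.4
finger_force: 0.0
```

```bash
cat > wc.py <<'E'
from h import *
c=grab("wrist");s=bot.sense();R=np.array(s["tcp_rot"]);p=np.array(s["tcp_pos"])
H,S,V=cv2.split(cv2.cvtColor(c[0],cv2.COLOR_RGB2HSV))
m=((H>10)&(H<28)&(S>130)&(V>50)&(V<175)).astype(np.uint8);m[:215]=0;m[325:]=0;m[:,:220]=0;m[:,325:]=0
n,l,st,ce=cv2.connectedComponentsWithStats(m)
print([(st[i].tolist(),ce[i].round(1).tolist()) for i in range(1,n) if st[i,4]>60])
d=(V<45).astype(np.uint8);print("disc cols by row",[(r,(np.nonzero(d[r,235:315])[0]+235)[[0,-1]].tolist()) for r in (215,230,250) if d[r,235:315].any()])
print(s["tcp_pos"],s["ft_force"],s["opening"],s["finger_force"],s["time_s"])
E
python3 wc.py; python3 cat.py | grep now
```

```text
[([227, 247, 17, 57, 605], [235.7, 275.5]), ([302, 253, 18, 41, 599], [310.4, 275.2])]
disc cols by row [(215, [247, 298]), (230, [245, 300]), (250, [244, 301])]
[499.92731377 198.68079296   3.08874928] [ 0.38594006  0.74811511 -0.36407148] 58.3302183739538 0.0 21.075
now [(336, 254, 254), (357, 261, 265)]
```

Emit:
drive_tool --pt "0 0 -0.6 0 0 0 0.36" --pt "0 0 -1.5 0 0 0 0.36" --pt "0 0 -3 0 0 0 0.36" --pt "0 0 -5 0 0 0 0.36" --pt "0 0 -8 0 0 0 0.36" --pt "0 0 -12 0 0 0 0.36" --pt "0 0 -16 0 0 0 0.36" --pt "-3 0 -18 0 0 0 0.36" --pt "-6 0 -18 0 0 0 0.36" --pt "-6 0 -18 0 0 0 0.36"

```text
time_s: 22.38
tcp_pos: [498.4, 137.5, 184.5]
tcp_rot: [[0.025, 1.0, 0.002], [1.0, -0.025, 0.0], [0.0, 0.002, -1.0]]
ft_force: [0.1, 0.1, 0.6]
opening: 58.0
finger_force: 0.0
```

```bash
python3 - <<'E'
from h import *
import time
def chk():
    c=grab("top");H,S,V=cv2.split(cv2.cvtColor(c[0],cv2.COLOR_RGB2HSV))
    o={}
    for n,m in (("black",V<40),("orange",(H>3)&(H<15)&(S>160)&(V>90)),("yel",(H>18)&(H<34)&(S>190)&(V>60)),("gold",(H>12)&(H<28)&(S>110)&(V>60)&(V<200))):
        if n=="gold": continue
        z=np.zeros_like(V);z[205:250,85:200]=m[205:250,85:200];ys,xs=np.nonzero(z)
        if len(xs): o[n]=(len(xs),xs.min(),xs.max(),ys.min(),ys.max()); 
        if n=="black" and len(xs): print("rim ends on z=60",onz(c,xs.min(),ys.mean(),60).round(1),onz(c,xs.max(),ys.mean(),60).round(1),"centre z80",onz(c,xs.mean(),ys.mean(),80).round(1))
    print(o)
chk();s=bot.sense();print(s["tcp_pos"],s["time_s"])
w=grab("wrist");print("wheel expected px",proj(w,[498.3,199,40]));save(w,"pics/end.png")
s=grab("scene")
H,S,V=cv2.split(cv2.cvtColor(s[0],cv2.COLOR_RGB2HSV));m=((H>18)&(H<34)&(S>190)&(V>60))
print([(x,*(lambda r:(int(r.min()+240),int(r.max()+240)))(np.nonzero(m[240:275,x])[0])) for x in range(330,358) if m[240:275,x].any()])
chk()
E
```

```text
rim ends on z=60 [501.5 302.2  60. ] [502.6 107.9  60. ] centre z80 [499.9 197.7  80. ]
{'black': (1568, np.int64(85), np.int64(190), np.int64(205), np.int64(249)), 'orange': (4, np.int64(116), np.int64(117), np.int64(229), np.int64(230)), 'yel': (3, np.int64(178), np.int64(187), np.int64(226), np.int64(233))}
[498.5366251  138.43291178 184.11511706] 22.425
wheel expected px [273.73584311 136.34447641]
[(336, 254, 254), (337, 254, 255), (338, 253, 256), (339, 253, 256), (340, 252, 256), (341, 252, 256), (342, 252, 257), (343, 252, 257), (344, 252, 257), (345, 252, 257), (355, 262, 262), (356, 261, 263), (357, 261, 265)]
rim ends on z=60 [501.5 302.2  60. ] [502.6 109.7  60. ] centre z80 [499.9 198.8  80. ]
{'black': (1567, np.int64(85), np.int64(189), np.int64(205), np.int64(249)), 'orange': (2, np.int64(116), np.int64(116), np.int64(229), np.int64(230)), 'yel': (6, np.int64(168), np.int64(188), np.int64(225), np.int64(233))}
```

```bash
python3 - <<'E'
from h import *
c=grab("wrist");H,S,V=cv2.split(cv2.cvtColor(c[0],cv2.COLOR_RGB2HSV))
def box(n,m,r):
    z=np.zeros_like(V);z[r[1]:r[3],r[0]:r[2]]=m[r[1]:r[3],r[0]:r[2]];z=cv2.morphologyEx(z.astype(np.uint8),cv2.MORPH_OPEN,np.ones((2,2)));k,l,st,_=cv2.connectedComponentsWithStats(z)
    print(n,[st[i].tolist() for i in range(1,k) if st[i,4]>25])
box("dark",V<45,(235,60,315,235));box("orange",(H>3)&(H<15)&(S>180)&(V>90),(235,20,315,235));box("knob",(H>12)&(H<28)&(S>130)&(V>50)&(V<190),(240,115,310,160));box("yel",(H>22)&(H<34)&(S>190),(240,120,310,240))
for n,p in (("top front/back rim",[498.3,239,40]),("",[498.3,159,40]),("kn",[476.3,199,40]),("kn",[520.3,199,40]),("disc",[487.3,199,80]),("disc",[509.3,199,80]),("bufface",[498,239,52])): print(n,proj(c,p).round(1))
E
```

```text
dark [[263, 99, 24, 79, 1819]]
orange []
knob [[288, 116, 9, 35, 186], [241, 118, 2, 19, 38], [254, 118, 9, 33, 179], [241, 143, 3, 16, 38]]
yel []
top front/back rim [273.3  96. ]
 [274.8 175.6]
kn [252.9 137.8]
kn [295.3 136.9]
disc [262.  139.3]
disc [286.3 138.8]
bufface [272.9  94.8]
```

```bash
python3 -c "
from rig import bot
print(bot.job_done())"
```

```text
the job is handed in; nothing more can be done
None
```

The wheel was rolled into the dock and eased over the catch. It is now locked upright, with the raised catch behind it and the buffer pressed about 3–4 mm (about 5–7 mm at most while pressing). The arm is clear, and I handed the job in at about 22.5 s.

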